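Release the night door with the selector and the spring-return key

TASK

Turn the selector dial on the door-release console until its pointer rests at the green mark. Then take the brass key with the oval fob from the key stand, push it fully home into the console's lock (work it past the sticky pins), turn it clockwise a quarter turn to the stop, and keep holding it there: the job ends with the key still gripped and held turned against the return spring. Leave the spare key, bell, ashtray and card holder where they are.

Things in the scene. Friction and masses are not known exactly. Their poses are not given: they have to be found in the camera images.
- console: Grey door-release console fixed to the counter, 160 (x) x 270 (y) x 55 mm high; origin at the centre of its underside. Seen from the robot at yaw 0 the dial is on its left half (70 mm to +y of the centre) and the lock on its right half (65 mm to -y). Its place and yaw (up to about 0.25 rad) vary.
- selector_grip (a point): Point on the dial's vertical axis, 29 mm above the console top: TCP height to grip. The dial is a black bar 44 mm long, 10 wide, its top 34 mm above the console top, on a round foot of radius 19, 8 mm high. The point turns with the dial; bar and pointer lie 45 degrees counter-clockwise, seen from above, from its x axis.
- selector_pointer (a point): Point that the dial's white pointer aims at, 36 mm from the dial axis in the direction of the pointer, on the circle of the marks. The dial points away from the robot.
- selector (a joint): Dial angle in rad, growing clockwise seen from above. It clicks into four detents at 0, 0.524, 1.047 and 1.571 (30 degrees apart) and starts at the 0 end, which has no disc (only a thin white tick). Each click takes about 0.05 N m; end stops at -0.12 and 1.69.
- mark_green: Green disc 13 mm across, 1.5 mm thick, on the console top, centred 36 mm from the dial axis at one of the three other detents (30, 60 or 90 degrees clockwise of the start); which one varies.
- mark_white1: White disc of the same size at another of these detents.
- mark_white2: White disc of the same size at the remaining detent.
- keyway (a point): Centre of the lock's keyway mouth, on top of its 60 mm square brass plate, 60 mm above the counter; axes as the console's, z up. A vertical slot 20 (x) x 8.2 mm (y) with 2 mm chamfer through an 8 mm fixed plate; 2 mm below, the rotor continues it, 20 x 7.6 mm. Home: key collar on the plate, tip 38 mm below this point. The key can turn only within 6 mm of home, its blade then being below the plate.
- lock_rotor (a joint): Rotor angle in rad, 0 when aligned with the plate's slot, growing clockwise from above, firm stop at 1.571. A spring (0.09 N m/rad) turns it back. The blade has about 0.1 rad of play in it: turn a little past 90 degrees until the stop. Two sticky pins in its slot, met with the blade about 19 and 29 mm in, resist with some 5 to 11 N each; small wiggles help.
- key: Brass key, 120 g, upright in the stand, 92 mm tall; origin at the blade tip, z up to the fob. Blade in the xz plane 18 mm wide (x), 6 thick (y), rounded tip, to z = 24 mm; round neck 5.6 mm to z = 38; collar disc of radius 12 to z = 42; above it a flat oval brass fob with a dark round inlay, 36 wide (x), 10 thick (y). A half turn about z makes no difference.
- key_grip (a point): Point in the middle of the brass key's fob, 68 mm above the blade tip (key z = 68 mm), on its axis: TCP height to grip the fob across its 10 mm thickness (key y); axes as the key's. At the start the collar rests on the stand.
- spare_key: A spare key, steel, alike but with a red rectangular fob 30 x 10 x 40 mm, in the other slot of the stand. Which slot holds which key varies. To be left alone.
- key_stand: Wooden key stand fixed to the counter, 136 (x) x 56 (y) x 46 mm high, origin at the centre of its underside; two upright slots 34 mm either side of its centre along x, 21 x 9.5 mm.
- bell: Chrome service bell, 84 mm across, 52 mm high, origin under its centre. Bystander.
- ashtray: Green glass ashtray, 116 mm across, 32 mm high, origin under its centre. Bystander.
- card_holder: Pewter card holder, 45 x 100 x 57 mm, origin under its centre. Bystander.
There are look-alikes about, which are no part of the job. What is shaped like the key but blue, orange or turquoise is not meant.

How it is judged (in metres and radians):
On the way, in this order (a step that is already met when the one before it is completed fails the run):
1. the selector's pointer rests at the green mark (horizontal distance between selector_pointer and mark_green below 0.006 m and velocity of joint selector between -0.2 and 0.2 rad/s), for 0.3 s.
2. the brass key is fully home in the lock, not yet turned (z of key in the frame of keyway below -0.033 m and x of key in the frame of keyway between -0.005 and 0.005 m and y of key in the frame of keyway between -0.005 and 0.005 m and value of joint lock_rotor below 0.4 rad), for 0.1 s.
3. the key has turned the lock a quarter turn clockwise (z of key in the frame of keyway below -0.033 m and x of key in the frame of keyway between -0.005 and 0.005 m and y of key in the frame of keyway between -0.005 and 0.005 m and value of joint lock_rotor above 1.3 rad), for 0.2 s.
At the end, for the whole second after the job is handed in: Dial pointer within 6 mm of the green mark's centre; brass key upright in the lock, tip at least 33 mm below the keyway's mouth (home 38) and within 5 mm of its axis; rotor beyond 1.3 rad clockwise (stop 1.571); fingers still gripping the key (over 2 N), holding it at the end (all of step 3 and horizontal distance between selector_pointer and mark_green below 0.006 m and contact force between the fingers and key above 2 N and angle between key's own z axis and vertical below 0.2 rad); the arm keeps its last pose, push and grip.
It fails at once if the service bell was disturbed (moved over 30 mm) (distance of bell from where it was at the start of the episode above 0.03 m).
It fails at once if the ashtray was disturbed (moved over 30 mm) (distance of ashtray from where it was at the start of the episode above 0.03 m).
It fails at once if the card holder was disturbed (moved over 30 mm) (distance of card_holder from where it was at the start of the episode above 0.03 m).
It fails at once if the spare key was disturbed (moved over 30 mm) (distance of spare_key from where it was at the start of the episode above 0.03 m).
It also fails if it takes over 67 s, if anything falls off the work surface, if the arm or the gripper's body presses on something with over 40 N, if the wrist force passes 120 N, or if a joint passes its speed limit or range.

ROBOT

A 6-joint arm with a two-finger parallel gripper is mounted at the origin on the work surface. World frame = base frame: x ahead of the robot, y to its left, z up, the work surface at z = 0. Lengths are in m, angles in degrees, forces in N, time in s.
With the tool pointing down it reaches from about 0.25 to 0.725 m from the base axis. Payload 9.7 kg.
Tool frame: the origin (TCP) lies between the finger pads, 19 mm behind the fingertips; this is the grasp point; z points along the fingers, y is the line along which they close (so a half turn about z gives the same grasp; the last joint's range is limited). The gripper opens to 85 mm and grips with 20 to 120 N. Pads are 22 mm wide; open, the fingers measure 114 mm over their backs; the gripper's body (76 mm by 85 mm) begins 54 mm behind the grasp point. The pads swing forward as they close: fully open they stand 13 mm farther back than shut.
Start: joints at [-63.197, 4.979, 10.078, 95.1, 0, 90], TCP at [0.248, -0.491, 0.25] pointing down, gripper open.
Joint ranges: [-179.16, 179.16], [-48.56, 103.87], [-65.8, 70.77], [-126.05, 130.52], [-82.76, 87.17], [-180, 180]. Speed limits (degrees/s): [127.2, 127.2, 147.25, 180, 180, 180].

INTERFACE

Orientations are given as [roll, pitch, yaw] about the fixed x, y, z axes, in that order (R = Rz(yaw) Ry(pitch) Rx(roll)).
In Python, from workcell import bot gives the robot as it stands. The module is installed in compiled form; this text tells all that it offers.
- The arm moves only by the shell command python3 -m pendant 'ROWS' [FORCE]. ROWS is rows parted by semicolons, their numbers by spaces, 1 to 5 of them, each of 5 numbers: dx, dy, dz in m, then a turn about the tool's z in degrees, then the finger opening in m; each row is the pose to reach, as a shift and turn from the pose commanded when the command began, along the tool's axes at that moment; what a row does not reach only later rows make up. A row lasts 1/12 s, in which the tool goes at most 0.0417 m and 7.16 degrees, less where a joint would pass 70% of its speed; a pose out of reach is approached as far as the arm can. The fingers move at their own pace and stop on an object; FORCE is the grip in N (left out, the last holds). Time passes only in rows, so rows that do not move let the fingers close. It prints the time, the measured TCP pose, the force, the opening and the grip force at its end.
- bot.get_obs(): the state, without advancing time (a new reading comes with each control period).
- bot.camera(name): name is "scene" or "top" or "wrist"; returns the picture (400x640x3 uint8, blue, green, red); there is no depth.
- bot.camera_info(name): a dict with "mtx" (3x3 intrinsics, pixels), "extrinsics" (4x4, takes a point from camera to world coordinates). Camera axes: x right, y down, z forward; pixel columns grow to the right and rows downward; lengths in m; the calibration is good to about 2 mm. A picture is of the moment at which its call begins: read the wrist's pose just before it. camera_info takes no time and is no camera call; for the wrist camera it gives the pose at the moment of the call.
- bot.job_done(): hands the job in; it is judged then, once.
The state is a dict: "time": time; "q": joint angles; "qd": joint speeds; "joint_efforts": joint torques, N m; "ee_pos": TCP position; "tcp_rot": TCP orientation; "wrist_force": force on the tool from outside, world axes, zero at the start; "torque": the same for the moment, N m; "opening": finger opening in m; "grasp_force": force on a finger pad.
Only numpy, scipy, OpenCV 4.12 (cv2) and the standard library are available. Lean on these libraries where they do the work, as an engineer would, in place of code of your own. Each camera call takes 0.05 s, during which the arm holds its last target. There are 200 camera calls.

## Working session

There is one attempt and no reset: what is moved stays moved. The work goes in short steps, Python scripts to look and compute and a shell command to move; the robot and the scene stay as the last step left them, time stands still between calls to the robot, and variables do not carry over. Pictures are saved under pics/ and viewed, at most 10 in all, crops included, and the job is handed in when it is done.

```bash
mkdir -p pics
python3 - <<'E'
from workcell import bot
import cv2,numpy as np
for n in("top","scene"):
    cv2.imwrite(f"pics/{n}0.png",bot.camera(n)); i=bot.camera_info(n); print(n,np.round(i["mtx"],1).tolist(),np.round(i["extrinsics"],3).tolist())
o=bot.get_obs();print(o)
E
```

```text
top [[382.7, 0.0, 318.1], [0.0, 382.7, 199.4], [0.0, 0.0, 1.0]] [[-0.025, -0.983, 0.18, 0.479], [-1.0, 0.025, -0.001, 0.184], [-0.004, -0.18, -0.984, 0.879], [0.0, 0.0, 0.0, 1.0]]
scene [[450.4, 0.0, 314.1], [0.0, 450.4, 197.5], [0.0, 0.0, 1.0]] [[0.16, 0.815, -0.556, 1.237], [0.987, -0.122, 0.105, 0.059], [0.017, -0.566, -0.824, 0.998], [0.0, 0.0, 0.0, 1.0]]
{'time': 0.1, 'q': array([-6.31967185e+01,  5.00769049e+00,  1.00374063e+01,  9.51014907e+01,
       -7.23882110e-04,  9.00001799e+01]), 'qd': array([-0.00744633, -0.11078086,  0.11062512,  0.09944994,  0.03964797,
       -0.00686862]), 'joint_efforts': array([ 3.67506673e-04, -5.21558583e+01,  4.65654945e+01,  1.60462788e-02,
        2.29359614e-05, -4.28069420e-07]), 'ee_pos': array([ 0.24791453, -0.49072498,  0.24934223]), 'tcp_rot': array([-1.79928225e+02,  7.24106906e-04,  2.68031025e+01]), 'wrist_force': array([-0.51084369,  0.68338423, -0.80919661]), 'torque': array([-0.01646775,  0.02738372, -0.00948295]), 'grasp_force': 0.0, 'opening': 0.08516772410181685}
```

View pics/top0.png

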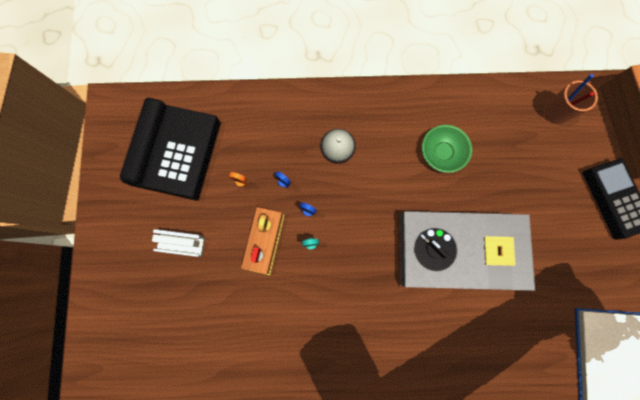

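View pics/scene0.png

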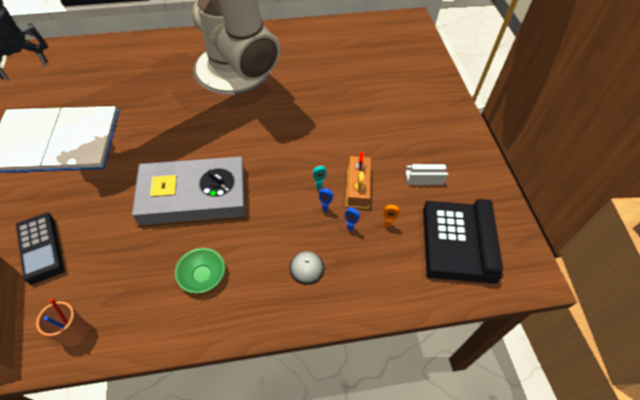

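Run:
```python
import cv2,numpy as np
t=cv2.imread("pics/top0.png")
a=cv2.resize(t[200:300,395:545],None,fx=5,fy=5,interpolation=2)  # 750x500
cv2.imwrite("pics/c1.png",a)
b=cv2.resize(t[165:280,225:330],None,fx=5,fy=5,interpolation=2)
cv2.imwrite("pics/c2.png",b)
```

```text
(no output)
```

View pics/c1.png

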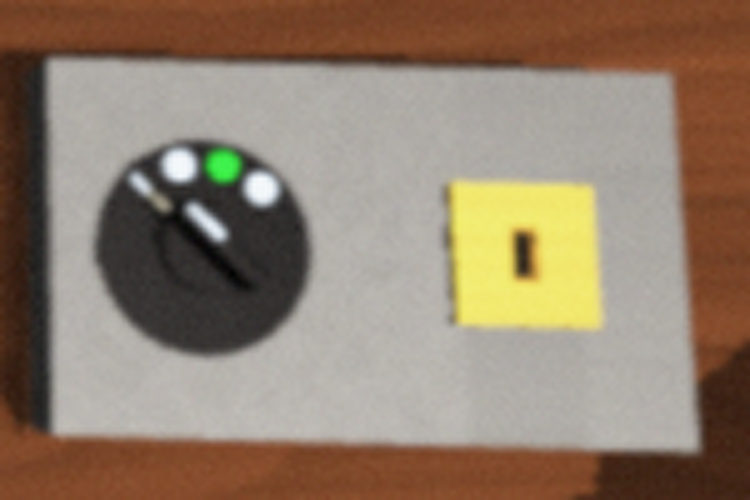

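View pics/c2.png

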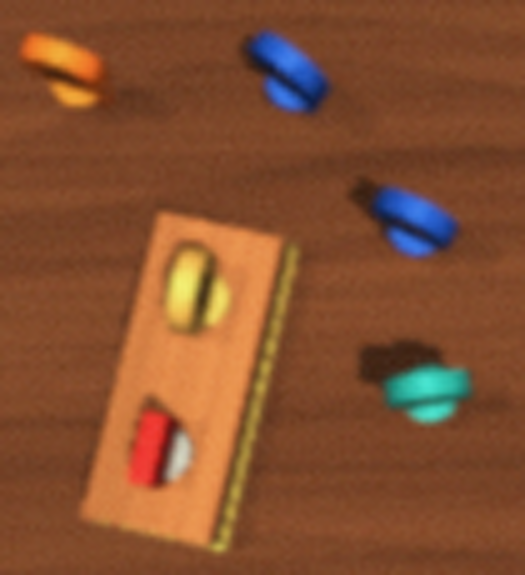

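```bash
cat > h.py <<'E'
from workcell import bot
import numpy as np
def ray(cam,uv,z,info=None):
    i=info or bot.camera_info(cam); T=np.array(i["extrinsics"]);K=np.array(i["mtx"])
    uv=np.atleast_2d(uv).astype(float)
    d=np.c_[uv,np.ones(len(uv))]@np.linalg.inv(K).T@T[:3,:3].T; c=T[:3,3]
    return (c+d*((z-c[2])/d[:,2])[:,None])[:,:2]
def proj(cam,P,info=None):
    i=info or bot.camera_info(cam); T=np.array(i["extrinsics"]);K=np.array(i["mtx"])
    p=(np.atleast_2d(P)-T[:3,3])@T[:3,:3]; q=p@K.T
    return q[:,:2]/q[:,2:]
E
python3 - <<'E'
from h import *
def c(l,o): return (np.array(l)+.5)/5-.5+o
def rect(P):
    e=[P[(k+1)%4]-P[k] for k in range(4)]
    return P.mean(0).round(4),np.linalg.norm(e,axis=1).round(4),[round(np.degrees(np.arctan2(v[1],v[0])),1) for v in e]
o1=np.array([395,200]);o2=np.array([225,165])
print("console",rect(ray("top",c([(47,57),(672,72),(700,452),(50,435)],o1),.055)))
print("plate",rect(ray("top",c([(452,181),(594,184),(602,327),(456,325)],o1),.060)))
print("slot",ray("top",c([(525,255)],o1),.06))
d=ray("top",c([(203,247),(97,247),(310,247),(203,140),(203,353)],o1),.055);print("dial",d)
m=ray("top",c([(180,165),(223,165),(261,188)],o1),.0565);print("marks",m)
print("stand",rect(ray("top",c([(160,212),(287,238),(212,545),(80,517)],o2),.046)))
print("fob",ray("top",c([(190,290),(180,285),(178,270),(182,325)],o2),.09))
E
```

```text
console (array([ 0.5126, -0.1341]), array([0.2708, 0.1607, 0.2718, 0.1606]), [np.float64(-92.9), np.float64(177.1), np.float64(87.1), np.float64(-3.3)])
plate (array([ 0.5094, -0.1995]), array([0.0604, 0.0602, 0.0613, 0.0607]), [np.float64(-92.7), np.float64(176.5), np.float64(87.8), np.float64(-4.3)])
slot [[ 0.50890752 -0.19900215]]
dial [[ 0.51592787 -0.0644444 ]
 [ 0.5170665  -0.01921935]
 [ 0.51477898 -0.11007726]
 [ 0.56170055 -0.06811794]
 [ 0.47147772 -0.060877  ]]
marks [[ 0.55104213 -0.05692717]
 [ 0.55057467 -0.07537743]
 [ 0.5403118  -0.09083529]]
stand (array([0.5457, 0.3077]), array([0.0574, 0.136 , 0.0581, 0.1359]), [np.float64(-103.1), np.float64(165.9), np.float64(76.9), np.float64(-14.4)])
fob [[0.57764156 0.299236  ]
 [0.57983459 0.30339003]
 [0.58613017 0.30423499]
 [0.56316893 0.30252716]]
```

```bash
R='python3 -m pendant'
python3 -m pendant '0.036 -0.022 0 0 0.085;0.072 -0.043 0 0 0.085;0.108 -0.065 0 0 0.085;0.144 -0.087 0 0 0.085'
python3 -m pendant '0.036 -0.022 0 0 0.085;0.072 -0.043 0 0 0.085;0.108 -0.065 0 0 0.085;0.144 -0.087 0 0 0.085'
python3 -m pendant '0.036 -0.022 0 0 0.085;0.072 -0.043 0 0 0.085;0.108 -0.065 0 0 0.085;0.144 -0.087 0 0 0.085'
python3 -m pendant '0 0 0 -7 0.06;0 0 0 -14 0.06;0 0 0 -15 0.06;0 0 0 -15 0.06'
python3 - <<'E'
from h import *
import cv2
o=bot.get_obs();print(o['q'].round(1),o['ee_pos'].round(4),o['tcp_rot'].round(1))
i=bot.camera_info("wrist");print(np.round(i["extrinsics"],3).tolist());cv2.imwrite("pics/w1.png",bot.camera("wrist"))
E
```

```text
time: 0.43
ee_pos: [0.3368, -0.3481, 0.2495]
tcp_rot: [-180.0, 0.0, 26.7]
wrist_force: [1.5, -1.0, -0.8]
opening: 0.0848
grasp_force: 0.0
time: 0.77
ee_pos: [0.4254, -0.2065, 0.2499]
tcp_rot: [-180.0, 0.0, 26.8]
wrist_force: [0.8, -0.5, -0.9]
opening: 0.0852
grasp_force: 0.0
time: 1.1
ee_pos: [0.514, -0.0651, 0.2498]
tcp_rot: [-180.0, 0.0, 26.8]
wrist_force: [0.8, -0.7, 0.5]
opening: 0.0845
grasp_force: 0.0
time: 1.43
ee_pos: [0.5133, -0.0671, 0.2497]
tcp_rot: [-180.0, 0.0, 41.7]
wrist_force: [-0.6, 0.0, -0.1]
opening: 0.06
grasp_force: 0.0
[ -7.4   0.6   5.5  94.9  -0.  130.9] [ 0.5133 -0.0671  0.2497] [-180.     0.    41.7]
[[0.665, -0.709, -0.235, 0.574], [-0.747, -0.632, -0.208, -0.013], [-0.001, 0.313, -0.95, 0.373], [0.0, 0.0, 0.0, 1.0]]
```

View pics/w1.png

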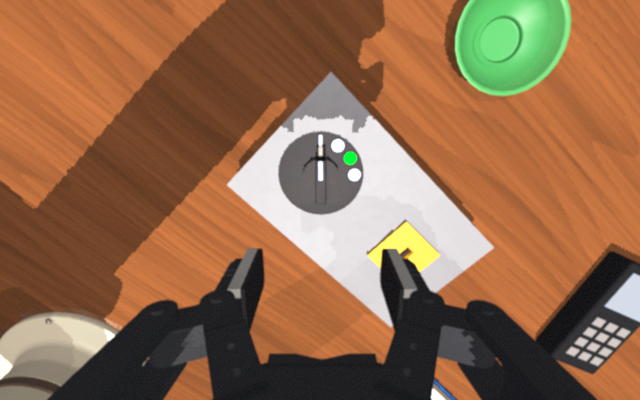

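```bash
python3 - <<'E'
from h import *
print(ray("wrist",[[321,172]],.055),ray("wrist",[[407,252.]],.06),ray("wrist",[[331,72],[494,247],[228,184]],.055), ray("wrist",[[350,158]],.0565))
E
python3 -m pendant '0 0 0 -7.1 0.04;0 0 0 -14.2 0.04;0 0 0 -21.3 0.04;0 0 0 -28.4 0.04;0 0 0 -35.5 0.04' >/dev/null
python3 -m pendant '0 0 0 -7.1 0.04;0 0 0 -14.2 0.04;0 0 0 -21.3 0.04;0 0 0 -28.4 0.04;0 0 0 -35.5 0.04' >/dev/null
python3 -m pendant '0 0 0 -7.1 0.04;0 0 0 -14.2 0.04;0 0 0 -21.3 0.04;0 0 0 -28.4 0.04;0 0 0 -35.5 0.04' >/dev/null
python3 -m pendant '0 0 0 -7.1 0.04;0 0 0 -14.2 0.04;0 0 0 -21.3 0.04;0 0 0 -28.4 0.04;0 0 0 -35.5 0.04' >/dev/null
python3 -m pendant '0 0 0 -7.1 0.04;0 0 0 -14.2 0.04;0 0 0 -21.3 0.04;0 0 0 -28.4 0.04;0 0 0 -35.5 0.04' >/dev/null
python3 -m pendant '0 0 0 -2.3 0.04;0 0 0 -2.3 0.04'
```

```text
[[ 0.5173681 -0.0619251]] [[ 0.51338085 -0.19785027]] [[ 0.59810249 -0.00341541]
 [ 0.58409827 -0.27179941]
 [ 0.44035463  0.00481574]] [[ 0.54914806 -0.07452778]]
time: 3.73
ee_pos: [0.5132, -0.0679, 0.2501]
tcp_rot: [-180.0, 0.0, -138.5]
wrist_force: [-0.9, 0.2, 0.5]
opening: 0.04
grasp_force: 0.0
```

```bash
python3 -m pendant '-0.005 0.001 0.04 0 0.04;-0.005 0.001 0.08 0 0.04;-0.005 0.001 0.11 0 0.04;-0.005 0.001 0.13 0 0.04;-0.005 0.001 0.15 0 0.04'
python3 -m pendant '0 0 0.008 0 0.04;0 0 0.016 0 0.04;0 0 0.016 0 0.0' 40
python3 -m pendant '0 0 0 0 0;0 0 0 0 0;0 0 0 0 0;0 0 0 0 0' 40
```

```text
time: 4.15
ee_pos: [0.5157, -0.0635, 0.0982]
tcp_rot: [179.9, -0.0, -138.7]
wrist_force: [0.3, 0.0, -0.4]
opening: 0.0404
grasp_force: 0.0
time: 4.4
ee_pos: [0.5161, -0.0633, 0.0832]
tcp_rot: [179.9, -0.0, -138.5]
wrist_force: [-0.3, -0.2, 0.6]
opening: 0.0295
grasp_force: 0.0
time: 4.73
ee_pos: [0.5164, -0.0625, 0.0853]
tcp_rot: [180.0, 0.1, -138.4]
wrist_force: [-4.6, 4.0, 1.2]
opening: 0.0093
grasp_force: 41.9
```

```bash
python3 -m pendant '0 0 0 6 0;0 0 0 12 0;0 0 0 18 0;0 0 0 24 0;0 0 0 30 0'
python3 -m pendant '0 0 0 6 0;0 0 0 12 0;0 0 0 18 0;0 0 0 24 0;0 0 0 30 0'
python3 -m pendant '0 0 0 0 0;0 0 0 0 0;0 0 0 0 0;0 0 0 0 0'
python3 -m pendant '0 0 0 0 0.04;0 0 0 0 0.04;0 0 0 0 0.04;0 0 0 0 0.04'
python3 -m pendant '0 0 -0.02 0 0.04;0 0 -0.05 0 0.04;0 0 -0.09 0 0.04;0 0 -0.13 0 0.04;0 0 -0.165 0 0.04'
python3 - <<'E'
from h import *
import cv2
o=bot.get_obs();print(o['q'].round(1),o['ee_pos'].round(4),o['tcp_rot'].round(1))
i=bot.camera_info("wrist");np.save("w2.npy",i["extrinsics"]);im=bot.camera("wrist");cv2.imwrite("pics/w2.png",im)
p=proj("wrist",[[.5165,-.0635,.055],[.509,-.199,.06]],i);print(p)
(u,v)=p[0].astype(int);v=max(v,60);cv2.imwrite("pics/w2c.png",cv2.resize(im[max(0,v-70):v+70,max(0,u-100):u+100],None,fx=4,fy=4,interpolation=2));print(u,v)
E
```

```text
time: 5.15
ee_pos: [0.5167, -0.0634, 0.0853]
tcp_rot: [-179.9, 0.0, -168.7]
wrist_force: [-2.2, -1.7, -0.7]
opening: 0.009
grasp_force: 41.6
time: 5.57
ee_pos: [0.5166, -0.0644, 0.0853]
tcp_rot: [-179.9, 0.1, 161.2]
wrist_force: [-2.2, -7.0, 0.9]
opening: 0.0094
grasp_force: 41.8
time: 5.9
ee_pos: [0.5166, -0.0644, 0.0853]
tcp_rot: [-179.9, 0.1, 161.5]
wrist_force: [-2.2, -6.5, 0.7]
opening: 0.0094
grasp_force: 41.8
time: 6.23
ee_pos: [0.5168, -0.063, 0.0845]
tcp_rot: [180.0, 0.0, 161.6]
wrist_force: [0.5, -0.2, 0.3]
opening: 0.0402
grasp_force: 0.0
time: 6.65
ee_pos: [0.5163, -0.0629, 0.2517]
tcp_rot: [180.0, 0.1, 161.6]
wrist_force: [0.8, 0.4, -0.3]
opening: 0.0404
grasp_force: 0.0
[-7.   0.8  6.  95.   0.  11.4] [ 0.5163 -0.0629  0.2517] [1.800e+02 1.000e-01 1.616e+02]
[[320.3631219  176.87342497]
 [201.94214824 209.38353695]]
320 176
```

View pics/w2c.png

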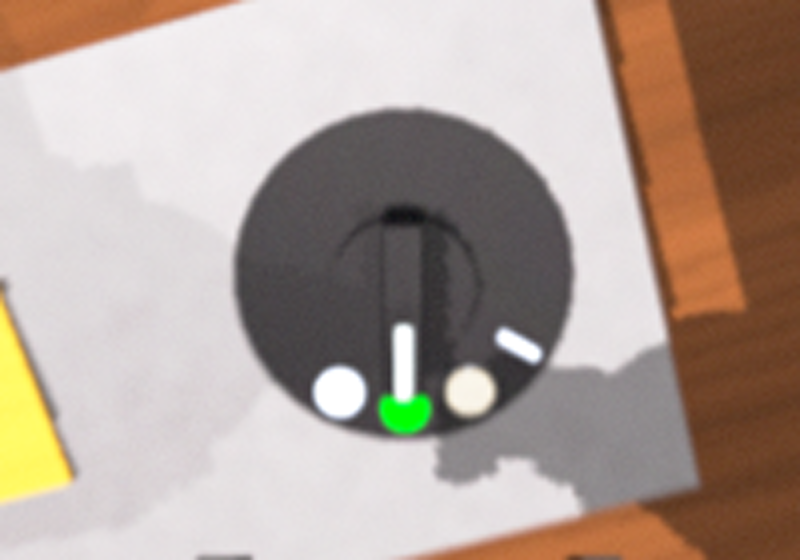

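```bash
python3 - <<'E'
import cv2,numpy as np
from h import *
im=cv2.imread("pics/w2.png");h=cv2.cvtColor(im,cv2.COLOR_BGR2HSV)
m=cv2.inRange(h,(22,120,120),(35,255,255));c=max(cv2.findContours(m,0,2)[0],key=cv2.contourArea)
r=cv2.minAreaRect(c);b=cv2.boxPoints(r);print(r)
i=bot.camera_info("wrist");P=ray("wrist",b,.06,i);print(P.mean(0),np.linalg.norm(P-np.roll(P,1,0),axis=1),[np.degrees(np.arctan2(*(P[k]-P[k-1])[::-1])) for k in range(4)])
E
python3 -m pendant '0.0056 0.0364 0 0 0.05;0.0112 0.0727 0 0 0.05;0.0168 0.1091 0 0 0.05;0.0224 0.1455 0 0 0.05;0.028 0.182 0 0 0.05' >/dev/null
python3 -m pendant '0.0056 0.0364 0 0 0.05;0.0112 0.0727 0 0 0.05;0.0168 0.1091 0 0 0.05;0.0224 0.1455 0 0 0.05;0.028 0.182 0 0 0.05' >/dev/null
python3 -m pendant '0 0 0 -4.4 0.05;0 0 0 -4.4 0.05;0 0 0 -4.4 0.05;0 0 0 -4.4 0.05'
python3 - <<'E'
from h import *
import cv2
i=bot.camera_info("wrist");im=bot.camera("wrist");cv2.imwrite("pics/w3.png",im)
print(bot.get_obs()['q'].round(1))
p=proj("wrist",[[.5787,.2995,.1]],i)[0];print(p)
u,v=p.astype(int);print(u,v)
cv2.imwrite("pics/w3c.png",cv2.resize(im[max(0,v-70):v+70,max(0,u-70):u+70],None,fx=4,fy=4,interpolation=2))
E
```

```text
((201.89674377441406, 207.736083984375), (58.14193344116211, 53.12132263183594), 68.62937927246094)
[ 0.51267509 -0.2025405 ] [0.06809447 0.061148   0.06609965 0.06523693] [np.float64(173.3882403728342), np.float64(92.56206568566259), np.float64(-3.3287579557741758), np.float64(-86.14422316305733)]
time: 7.87
ee_pos: [0.5782, 0.2992, 0.2494]
tcp_rot: [180.0, 0.0, 165.8]
wrist_force: [-0.3, -0.2, 0.3]
opening: 0.05
grasp_force: 0.0
[27.3 19.7 27.3 97.6 -0.  41.5]
[321.17860274 189.43341532]
321 189
```

View pics/w3c.png

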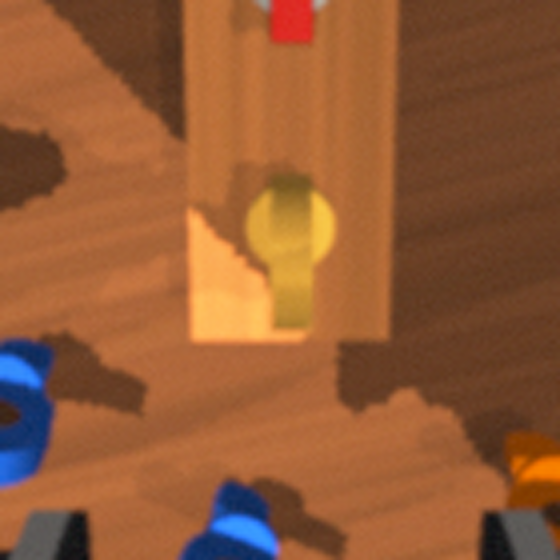

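Run:
```python
from h import *
print(ray("wrist",[[251+291.5/4-.4,119+228/4-.4]],.050),ray("wrist",[[323.4,119+252/4]],.076),ray("wrist",[[251+187/4,119+340/4.],[251+390/4,119+340/4],[251+187/4,119],[251+396/4,119]],.046))
```

```text
[[0.57854286 0.30189077]] [[0.57869303 0.30161243]] [[0.60458631 0.26514436]
 [0.61877318 0.32125339]
 [0.51410161 0.29040319]
 [0.5274529  0.34325603]]
```

```bash
python3 -m pendant '0 0.001 0.04 0 0.05;0 0.001 0.08 0 0.05;0 0.001 0.115 0 0.05;0 0.001 0.14 0 0.05;0 0.001 0.16 0 0.05'
python3 -m pendant '0 0 0.007 0 0.05;0 0 0.014 0 0.05;0 0 0.014 0 0'  90
python3 -m pendant '0 0 0 0 0;0 0 0 0 0;0 0 0 0 0;0 0 0 0 0;0 0 0 0 0' 90
```

```text
time: 8.33
ee_pos: [0.5777, 0.2992, 0.0867]
tcp_rot: [-179.9, -0.1, 165.8]
wrist_force: [0.5, -0.2, 0.4]
opening: 0.0498
grasp_force: 0.0
time: 8.58
ee_pos: [0.5785, 0.3003, 0.0749]
tcp_rot: [-180.0, -0.0, 165.9]
wrist_force: [0.2, -0.5, -0.1]
opening: 0.0394
grasp_force: 0.0
time: 9.0
ee_pos: [0.5793, 0.3013, 0.0769]
tcp_rot: [179.9, 0.1, 166.0]
wrist_force: [0.4, -0.2, 6.2]
opening: 0.0094
grasp_force: 87.9
```

```bash
python3 -m pendant '0 0 -0.015 0 0;0 0 -0.04 0 0;0 0 -0.075 0 0;0 0 -0.115 0 0;0 0 -0.15 0 0'
python3 -m pendant '-0.0036 -0.0334 0 0 0;-0.0072 -0.0668 0 0 0;-0.0108 -0.1002 0 0 0;-0.0144 -0.1336 0 0 0;-0.018 -0.167 0 0 0'
python3 -m pendant '-0.0036 -0.0334 0 0 0;-0.0072 -0.0668 0 0 0;-0.0108 -0.1002 0 0 0;-0.0144 -0.1336 0 0 0;-0.018 -0.167 0 0 0' >/dev/null
python3 -m pendant '-0.0036 -0.0334 0 0 0;-0.0072 -0.0668 0 0 0;-0.0108 -0.1002 0 0 0;-0.0144 -0.1336 0 0 0;-0.018 -0.167 0 0 0' >/dev/null
python3 -m pendant '0 0 0 -5.5 0;0 0 0 -11 0;0 0 0 -11 0;0 0 0 -11 0;0 0 0 -11 0'
python3 - <<'E'
from h import *
import cv2
for k in range(2):
  o=bot.get_obs();print(o['q'].round(1),o['ee_pos'].round(4),o['tcp_rot'].round(1))
  i=bot.camera_info("wrist");im=bot.camera("wrist")
cv2.imwrite("pics/w4.png",im)
s=bot.camera("scene");p=proj("scene",[[.5095,-.199,.12]])[0].astype(int);print(p)
i=bot.camera_info("wrist")
q=proj("wrist",[[.5095,-.199,.06],[*bot.get_obs()['ee_pos'][:2],.158]],i);print(q)
a=cv2.resize(im[60:260,220:420],(600,600),interpolation=2)
cv2.imwrite("pics/w4c.png",a)
cv2.imwrite("pics/s4.png",s)
E
```

```text
time: 9.42
ee_pos: [0.5782, 0.3009, 0.2276]
tcp_rot: [180.0, 0.0, 166.0]
wrist_force: [1.0, 0.0, -0.4]
opening: 0.0093
grasp_force: 87.6
time: 9.83
ee_pos: [0.5551, 0.1333, 0.2254]
tcp_rot: [180.0, 0.0, 166.0]
wrist_force: [0.2, -0.4, -0.7]
opening: 0.0091
grasp_force: 88.0
time: 11.08
ee_pos: [0.5098, -0.198, 0.2252]
tcp_rot: [-180.0, 0.0, 176.9]
wrist_force: [0.2, -0.8, -1.5]
opening: 0.0089
grasp_force: 88.0
[-21.2   4.1   6.4  92.3   0.  -18.1] [ 0.5098 -0.198   0.2252] [-180.     0.   176.9]
[-21.2   4.1   6.4  92.3   0.  -18.1] [ 0.5098 -0.1979  0.2252] [-180.     0.   176.9]
[156 170]
[[319.68940893 184.12197783]
 [320.53449606 223.10263465]]
```

View pics/w4c.png

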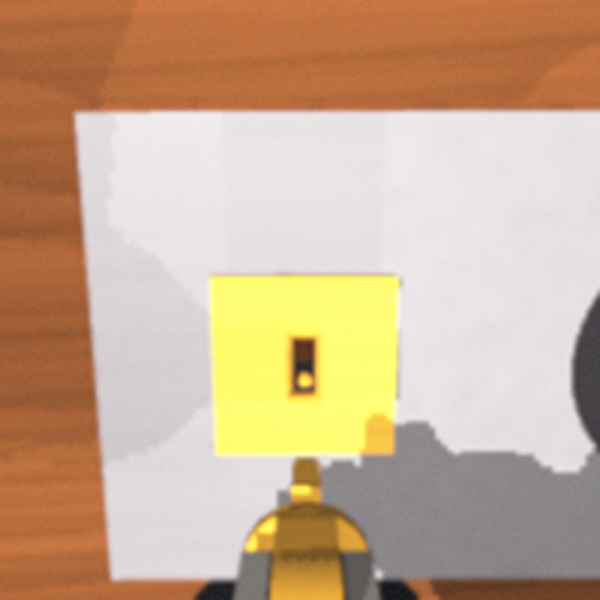

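```bash
python3 -m pendant '0 -0.0005 0.03 0 0;0 -0.0005 0.055 0 0;0 -0.0005 0.075 0 0;0 -0.0005 0.088 0 0;0 -0.0005 0.088 0 0'
python3 - <<'E'
from h import *
import cv2
i=bot.camera_info("wrist");o=bot.get_obs();im=bot.camera("wrist")
cv2.imwrite("pics/w5.png",im)
x,y,z=o['ee_pos'];t=z-.068;print(o['ee_pos'],o['tcp_rot'])
P=[[.5095,-.1985,.06],[x,y,t],[x-.012,y,t+.042],[x,y,t+.042]]
print((proj("wrist",P,i)-[240,100])*4)
cv2.imwrite("pics/w5c.png",cv2.resize(im[100:250,240:400],None,fx=4,fy=4,interpolation=2))
E
```

```text
time: 11.65
ee_pos: [0.5085, -0.1981, 0.1342]
tcp_rot: [179.9, -0.2, 177.0]
wrist_force: [-0.5, -0.4, -1.6]
opening: 0.0089
grasp_force: 88.1
[ 0.50852092 -0.19807122  0.13416875] [179.92584667  -0.22858252 176.98825717]
[[319.38088652 483.60632827]
 [321.42296739 491.86151673]
 [315.72716045 529.5974714 ]
 [320.59197769 609.51985879]]
```

View pics/w5c.png

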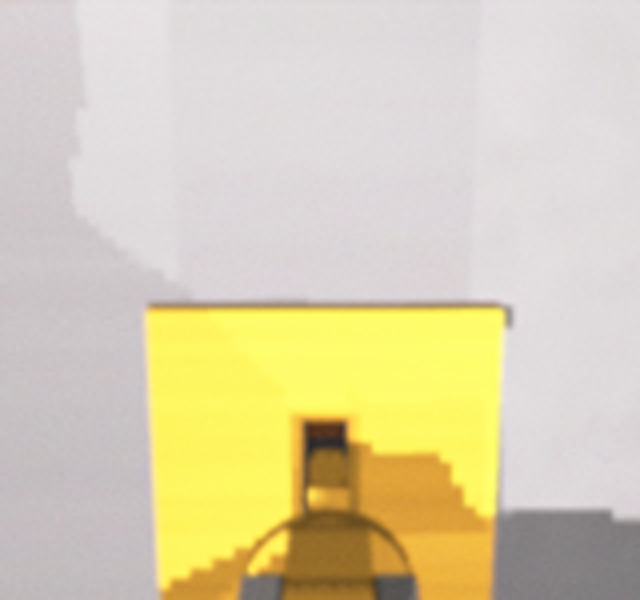

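```bash
python3 -m pendant '-0.0005 -0.0004 0 0 0;-0.0005 -0.0004 0.004 0 0;-0.0005 -0.0004 0.008 0 0;-0.0005 -0.0004 0.012 0 0;-0.0005 -0.0004 0.012 0 0'
python3 -m pendant '0 0 0.003 0 0;0 0 0.006 0 0;0 0 0.006 0 0'
```

```text
time: 12.12
ee_pos: [0.51, -0.1991, 0.1243]
tcp_rot: [180.0, -0.0, 177.0]
wrist_force: [-0.8, 0.3, -1.1]
opening: 0.0086
grasp_force: 88.1
time: 12.37
ee_pos: [0.5099, -0.1991, 0.1183]
tcp_rot: [180.0, -0.0, 177.0]
wrist_force: [0.3, 0.5, -0.9]
opening: 0.0093
grasp_force: 88.1
```

```bash
python3 -m pendant '0 0 0.003 0 0;0 0 0.006 0 0;0 0 0.008 0 0'
python3 -m pendant '0 0 0.002 1.5 0;0 0 0.004 -1.5 0;0 0 0.006 1.5 0;0 0 0.008 -1.5 0;0 0 0.008 0 0'
python3 -m pendant '0 0 0 0 0'
```

```text
time: 12.62
ee_pos: [0.51, -0.1991, 0.1105]
tcp_rot: [180.0, -0.0, 177.0]
wrist_force: [-1.3, -0.3, -1.2]
opening: 0.0089
grasp_force: 88.1
time: 13.03
ee_pos: [0.5085, -0.199, 0.1023]
tcp_rot: [180.0, -0.2, 177.2]
wrist_force: [-8.1, 0.4, -1.2]
opening: 0.0091
grasp_force: 88.3
time: 13.12
ee_pos: [0.5086, -0.1989, 0.1022]
tcp_rot: [180.0, -0.2, 176.9]
wrist_force: [-7.2, 1.0, -0.4]
opening: 0.0091
grasp_force: 88.3
```

```bash
python3 -m pendant '0.001 0 0.002 1.5 0;0.001 0 0.004 -1.5 0;0.001 0 0.006 1.5 0;0.001 0 0.008 -1.5 0;0.001 0 0.008 0 0'
python3 -m pendant '0 0 0.002 1.5 0;0 0 0.004 -1.5 0;0 0 0.005 1.5 0;0 0 0.006 0 0;0 0 0.006 0 0'
```

```text
time: 13.53
ee_pos: [0.5096, -0.1991, 0.0955]
tcp_rot: [-180.0, 0.1, 177.2]
wrist_force: [0.9, 0.1, -0.0]
opening: 0.0088
grasp_force: 88.3
time: 13.95
ee_pos: [0.5099, -0.1992, 0.0908]
tcp_rot: [-180.0, 0.2, 177.1]
wrist_force: [-2.4, 1.2, 11.9]
opening: 0.0091
grasp_force: 90.2
```

```bash
python3 -m pendant '0 0 0 0 0;0 0 0 0 0;0 0 0 5 0;0 0 0 10 0;0 0 0 15 0'
python3 -m pendant '0 0 0 5 0;0 0 0 10 0;0 0 0 15 0;0 0 0 20 0;0 0 0 25 0'
python3 -m pendant '0 0 0 5 0;0 0 0 10 0;0 0 0 15 0;0 0 0 20 0;0 0 0 25 0'
python3 -c "
from h import *
o=bot.get_obs();print(o['torque'],o['q'].round(1))"
```

```text
time: 14.37
ee_pos: [0.5098, -0.1996, 0.0908]
tcp_rot: [-180.0, 0.2, 161.8]
wrist_force: [-4.0, -0.9, 11.9]
opening: 0.0085
grasp_force: 90.1
time: 14.78
ee_pos: [0.5095, -0.1997, 0.0908]
tcp_rot: [180.0, 0.2, 136.7]
wrist_force: [-4.2, -2.9, 11.6]
opening: 0.009
grasp_force: 90.1
time: 15.2
ee_pos: [0.509, -0.2002, 0.0909]
tcp_rot: [-180.0, 0.2, 111.7]
wrist_force: [-8.3, -4.2, 15.0]
opening: 0.009
grasp_force: 90.4
[-0.7950195   1.9704815   0.22322471] [-21.4   4.4  -8.2  77.4  -0.1  46.9]
```

```bash
python3 -m pendant '0 -0.0008 0 5 0;0 -0.0008 0 10 0;0 -0.0008 0 15 0;0 -0.0008 0 20 0;0 -0.0008 0 25 0'
python3 -m pendant '0 0 0 3 0;0 0 0 5 0;0 0 0 7 0;0 0 0 7 0'
python3 -c "
from h import *
o=bot.get_obs();print(o['torque'],o['q'].round(1))"
```

```text
time: 15.62
ee_pos: [0.5082, -0.2004, 0.0908]
tcp_rot: [180.0, 0.2, 86.7]
wrist_force: [-9.8, -2.4, 14.1]
opening: 0.0086
grasp_force: 90.3
time: 15.95
ee_pos: [0.508, -0.2004, 0.0909]
tcp_rot: [180.0, 0.2, 79.9]
wrist_force: [-9.0, -2.3, 16.5]
opening: 0.0091
grasp_force: 90.6
[-0.66690555  2.26685756  0.17724004] [-21.5   4.3  -8.3  77.4  -0.1  78.7]
```

```bash
python3 -m pendant '0 0 0 2 0;0 0 0 4 0;0 0 0 4 0;0 0 0 4 0'
python3 -c "
from h import *
import cv2
o=bot.get_obs();print(o['torque'],o['q'].round(1))
im=bot.camera('wrist');t=bot.camera('top')
cv2.imwrite('pics/f.png',np.hstack([cv2.resize(im[100:300,220:420],(400,400)),cv2.resize(t[200:300,410:510],(400,400))]))"
```

```text
time: 16.28
ee_pos: [0.5079, -0.2004, 0.0908]
tcp_rot: [180.0, 0.2, 76.0]
wrist_force: [-9.6, -4.0, 15.5]
opening: 0.009
grasp_force: 90.8
[-0.80491665  2.39564083  0.67044631] [-21.5   4.3  -8.3  77.4  -0.1  82.5]
```

View pics/f.png

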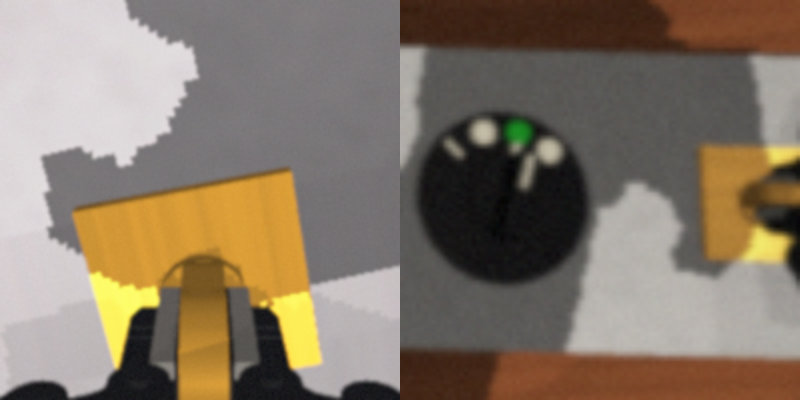

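The picture shows the collar flat on the plate, the fob turned a quarter and still gripped, and the pointer on green. The wrist torque rose from 0.18 to 0.67 N m, so the rotor is against its stop.

```bash
python3 -m pendant '0 0 0 0 0;0 0 0 0 0;0 0 0 0 0;0 0 0 0 0;0 0 0 0 0'
python3 -c "
from workcell import bot
print(bot.get_obs()['torque']);print(bot.job_done())"
```

```text
time: 16.8
ee_pos: [0.5079, -0.2004, 0.0908]
tcp_rot: [180.0, 0.2, 76.0]
wrist_force: [-10.4, -2.5, 16.2]
opening: 0.009
grasp_force: 90.8
[-0.72937273  2.35498858  0.71541963]
the job is handed in; nothing more can be done
None
```

I handed the job in at about 17 s: the dial is on the green mark, and the brass key is fully home, turned clockwise to the stop and still gripped at about 90 N; the hand-in call returned no verdict.

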